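Wind down the drop leg under a pulled-out service tray

TASK

The rack's service tray is pulled out and hangs free: prop it. Lay the orange load pad flat on the bench under the blue drop leg with the whole foot above it, and let go of it; then wind the crank clockwise by its yellow grip until the foot meets the pad and the crank turns noticeably stiffer, give it about a quarter turn more so that the leg carries the tray firmly, and let go (half a turn past first touch would strain the slides). Do not touch the circuit board or shift anything else on the bench.

Things in the scene. Friction and masses are not known exactly. Their poses are not given: they have to be found in the camera images.
- rack: fixed 10-inch bench rack, dark steel, 215 mm high. Origin: on the bench straight below the drop leg's vertical axis; its +x points from the leg to the rack, z up. The rack fills x 250 to 460 mm, y +-135 mm.
- tray_front (a point): middle of the lower front edge of the pulled-out service tray, 58 mm along the rack's +x from the leg's axis, about 98 mm above the bench. From there the tray runs back to the rack, 250 mm wide at its front, z 93 to 143 mm; beneath it is free space. Two bow handles stand 26 mm out of its front at y = +-90 mm. The board lies on it
- gear_head (a point): on the leg's axis, 193 mm above the bench: top of the blue gear head (65 x 50 mm, z 167 to 196 mm). Below it the leg's blue outer tube, 32 mm square, reaches down to z 85 mm; brackets (48 mm wide, z 98 to 138 mm) join it to the tray
- board: green circuit board with gold coax sockets and a black heat sink on the tray, not to be touched. Its frame coincides with the rack's: it fills x 81 to 223 mm, y +-89 mm, z 115 to 142 mm there.
- foot: the leg's round steel foot, 50 mm in diameter, 7 mm thick, hung from a 24 mm square tube by a black rubber buffer (34 mm in diameter, 20 mm tall). Origin: centre of its underside. It starts 32 to 57 mm above the bench and goes straight down the leg's axis, 24 mm per clockwise turn of the crank
- crank (a joint): crank angle about the leg's vertical axis, rad, growing clockwise seen from above (0 to 17.2); at 0 the foot is 68 mm up. A turn lowers it 24 mm. Turning takes 7 N at the grip while the foot is free. Once it bears, its rubber buffer and the tray give 1 mm per 12 N: foot load grows 45 N per rad, the force at the grip 3 N per rad. Self-locking: stays where left
- knob (a point): middle of the crank's upright yellow grip, a cylinder 24 mm in diameter and 50 mm tall (z 214 to 264 mm) spinning freely on its pin, 60 mm from the leg's axis; the flat steel crank arm (18 mm wide, top at z 211 mm) runs below it. At crank angle 0 the grip lies on the rack's +x side of the leg
- pad: loose orange load pad, 0.22 kg. Origin: centre of the underside of its plate, 100 x 100 x 12 mm. A neck 26 mm wide, 12 mm thick runs along its -x to a raised grip bar 22 mm wide (y), 46 mm long (x -104 to -150 mm, middle x = -127 mm), 30 mm high. Starts flat on the bench to one side of the leg, with the bottle on the other side
- bottle: white bottle with red cap, diameter 56 mm, 165 mm tall, origin at the centre of its base; leave alone
- multimeter: yellow and black multimeter lying flat, 82 (x) x 170 (y) x 44 mm, origin at the centre of its underside; leave alone
- solder_reel: aluminium solder reel standing on end in front of the leg, diameter 54 mm, 46 mm tall, origin at the centre of its underside; leave alone
- adapter_tray: open blue plastic tray of gold adapters standing under the service tray, 64 (x) x 110 (y) x 26 mm, origin at the centre of its underside; leave alone
- driver: screwdriver with red handle, 190 mm long (x), lying on the bench near the robot, about 30 mm high, origin under its middle; leave alone
- cutters: blue-handled side cutters, 140 mm long (x), 60 mm wide, 12 mm high, lying on the bench near the robot; leave alone
Mind the look-alikes: they are no part of the job. Several things have the shape of the pad; the one meant has the colours described above.

How it is judged (in metres and radians):
On the way, in this order (a step that is already met when the one before it is completed fails the run):
1. the pad lies flat on the bench, let go of, with the whole foot above its plate and not yet resting on it (x of foot in the frame of pad between -0.025 and 0.025 m and y of foot in the frame of pad between -0.025 and 0.025 m and height (world z) of pad below 0.003 m and angle between pad's own z axis and vertical below 0.05 rad and contact force between each of the fingers, foot and pad below 0.3 N), for 0.2 s.
2. the foot has been wound down onto the pad and bears on it with 30 to 110 N (contact force between foot and pad between 30 and 110 N), for 0.2 s.
At the end, for the whole second after the job is handed in: the whole foot stands on the pad's plate (its centre within 25 mm of the plate's centre along each side of the plate), the pad lies flat on the bench, the foot bears on it with 30 to 110 N (about 45 to 145 degrees of crank past first touch) and the crank stands still (all of step 2 and x of foot in the frame of pad between -0.025 and 0.025 m and y of foot in the frame of pad between -0.025 and 0.025 m and angle between pad's own z axis and vertical below 0.05 rad and velocity of joint crank between -0.1 and 0.1 rad/s).
It fails at once if the leg overwound: more than 130 N between foot and pad (contact force between foot and pad above 130 N).
It fails at once if the circuit board touched (contact force between any of the fingers, the arm, pad and board above 1 N).
It fails at once if a bystander shifted by more than 20 mm (distance of any of bottle, multimeter, solder_reel, adapter_tray, driver, cutters from where it was at the start of the episode above 0.02 m).
It also fails if it takes over 72 s, if anything falls off the work surface, if the arm or the gripper's body presses on something with over 40 N, if the wrist force passes 120 N, or if a joint passes its speed limit or range.

ROBOT

A 6-joint arm with a two-finger parallel gripper is mounted at the origin on the work surface. World frame = base frame: x ahead of the robot, y to its left, z up, the work surface at z = 0. Lengths are in mm, angles in degrees, forces in N, time in s.
With the tool pointing down it reaches from about 350 to 850 mm from the base axis. Payload 8.1 kg.
Tool frame: the origin (TCP) lies midway between the tips of the shut fingers; the grasp point (between the pads) lies 19 mm behind it; z points along the fingers, y is the line along which they close (so a half turn about z gives the same grasp; the last joint's range is limited). The gripper opens to 85 mm and grips with 20 to 120 N. Pads are 22 mm wide; open, the fingers measure 114 mm over their backs; the gripper's body (76 mm by 85 mm) begins 54 mm behind the grasp point. The pads swing forward as they close: fully open they stand 13 mm farther back than shut.
Start: joints at [-81.383, 7.471, 85.268, -0, 87.261, -4.893], TCP at [140.193, -583.396, 231.292] pointing down, gripper open.
Joint ranges: [-169.43, 169.43], [-51.17, 129.36], [1.28, 143.12], [-76.62, 256.62], [0, 156.53], [-152.29, 152.29]. Speed limits (degrees/s): [136.94, 136.94, 159.86, 180, 180, 180].

INTERFACE

Orientations are given as [roll, pitch, yaw] about the fixed x, y, z axes, in that order (R = Rz(yaw) Ry(pitch) Rx(roll)).
In Python, from bench import r gives the robot as it stands.
- The arm moves only by the tool step_arm, never from a script. Its arguments are lists of equal length, an entry for each row: "delta_pos": the shift along the world's x, y, z in units of 200 mm (1.0 is 200 mm), a list of three; "spin": the turn about the world's z in units of 180 degrees (1.0 is 180 degrees). In form: {"delta_pos": [[dx, dy, dz], ...], "spin": [spin, ...]}. A call has 1 to 8 rows; each row shifts and turns the commanded pose from where the row before left it; what a row does not reach is not made up. A row lasts 1/8 s, in which the tool goes at most 62.5 mm and 10.7 degrees, less where a joint would pass 70% of its speed; a pose out of reach is approached as far as the arm can. A call with a number of a shift or a turn outside -1 to 1 is refused whole. A call with a gripper value outside its range is refused whole. "gripper" is the opening, from -1 (shut) to 1 (fully open), set as the call begins (left out, the last holds). The fingers move at their own pace and stop on an object; "squeeze" is the grip in N (left out, the last holds). Time passes only in rows, so rows that do not move let the fingers close. It gives the time, the measured TCP pose, the force, the opening and the grip force at its end, in the units of the state.
- r.sense(): the state, without advancing time (a new reading comes with each control period).
- r.snapshot(name): name is "side" or "top"; returns a dict with "pixels" (420x560x3 uint8, blue, green, red), "fx", "fy", "cx", "cy" (pixels), "camera_from_world" (4x4, takes a point from world to camera coordinates). Camera axes: x right, y up, looking along -z (the intrinsics and any distortion apply to the point x, -y, -z); pixel columns grow to the right and rows downward; lengths in mm; the calibration is good to about 2 mm. A picture is of the moment at which its call begins. There is no depth.
- r.hand_in(): hands the job in; it is judged then, once.
The state is a dict: "time": time; "joint_pos": joint angles; "qd": joint speeds; "joint_efforts": joint torques, N m; "tool_pos": TCP position; "tcp_rot": TCP orientation; "ft_force": force on the tool from outside, world axes, zero at the start; "wrist_torque": the same for the moment, N m; "finger_gap": finger opening in mm; "grip_force": force on a finger pad.
Only numpy, scipy, OpenCV 4.12 (cv2) and the standard library are available. Lean on these libraries where they do the work, as an engineer would, in place of code of your own. Each camera call takes 0.05 s, during which the arm holds its last target. There are 200 camera calls.

## Working session

There is one attempt and no reset: what is moved stays moved. The work goes in short steps, Python scripts to look and compute and a tool call to move; the robot and the scene stay as the last step left them, time stands still between calls to the robot, and variables do not carry over. Pictures are saved under pics/ and viewed, at most 10 in all, crops included, and the job is handed in when it is done.

Besides the shell and the picture viewer there is one more tool, called after ">>>" as a command line: name --pt "numbers of a row" for each row, then --argument value for the rest. step_arm: Moves the arm, as the interface text tells. Shifts and turns lie within -1 to 1; 1 stands for 200 mm of shift or 180 degrees of turn. Its arguments: {"type":"object","properties":{"delta_pos":{"type":"array","items":{"type":"array","items":{"type":"number","minimum":-1,"maximum":1}}},"spin":{"type":"array","items":{"type":"number","minimum":-1,"maximum":1}},"gripper":{"type":"number"},"squeeze":{"type":"number"}},"required":["delta_pos","spin"]}

```bash
mkdir -p pics; ls
python3 - <<'E'
from bench import r
import cv2,pickle
d={}
for n in("side","top"):
    s=r.snapshot(n); d[n]=s; cv2.imwrite(f"pics/{n}0.png",s["pixels"])
    print(n,s["fx"],s["fy"],s["cx"],s["cy"],s["camera_from_world"], [k for k in s])
pickle.dump(d,open("s0.pkl","wb"))
print(r.sense())
E
```

```text
pics
side 389.03470633136226 389.03470633136226 280.7791543168732 208.90910769292117 [[-9.33270343e-01 -3.58569551e-01  2.08409345e-02  4.90052653e+02]
 [ 2.01541060e-01 -4.74768031e-01  8.56724295e-01 -2.71773911e+02]
 [-2.97300636e-01  8.03755681e-01  5.15353410e-01 -1.01380923e+03]
 [ 0.00000000e+00  0.00000000e+00  0.00000000e+00  1.00000000e+00]] ['pixels', 'fx', 'fy', 'cx', 'cy', 'camera_from_world']
top 509.9001667990376 509.9001667990376 273.0916681831019 204.07478236675394 [[ 2.04191910e-03 -9.99915197e-01  1.28619306e-02 -4.68348977e+01]
 [ 9.98671352e-01  2.70132287e-03  5.14609896e-02 -5.65297196e+02]
 [-5.14913698e-02  1.27397625e-02  9.98592178e-01 -1.27191405e+03]
 [ 0.00000000e+00  0.00000000e+00  0.00000000e+00  1.00000000e+00]] ['pixels', 'fx', 'fy', 'cx', 'cy', 'camera_from_world']
{'time': 0.1, 'joint_pos': array([-8.13828867e+01,  7.51243629e+00,  8.53225369e+01,  8.55356251e-04,
        8.72620084e+01, -4.89186424e+00]), 'qd': array([-0.02073893, -0.20044206, -0.11478638,  0.0508294 , -0.00574399,
       -0.11502051]), 'joint_efforts': array([ 3.55944067e-04, -5.70954466e+01, -5.01938975e+01, -2.51309593e-04,
        8.18036468e-03, -3.55713053e-05]), 'tool_pos': array([ 140.12354484, -582.90034584,  230.33689744]), 'tcp_rot': array([-1.79903445e+02, -9.12133862e-03,  1.35089283e+01]), 'ft_force': array([ 0.28523161, -0.74273316, -0.53392051]), 'wrist_torque': array([-0.00351195, -0.00194327, -0.004421  ]), 'grip_force': 0.0, 'finger_gap': 85.46667180618748}
```

View pics/side0.png

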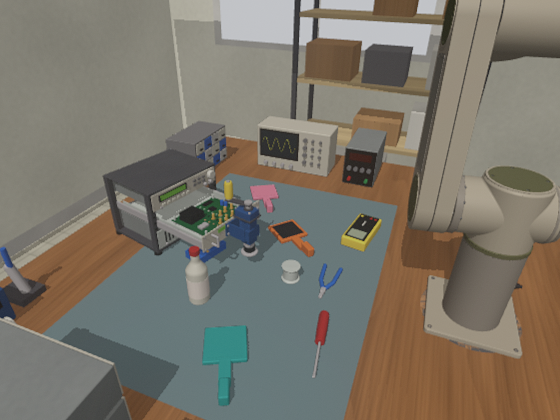

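View pics/top0.png

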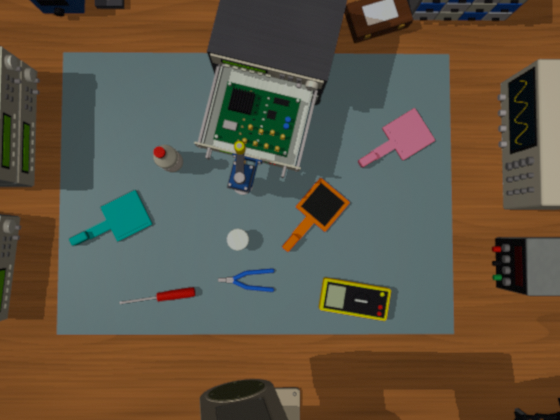

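The top view shows the orange pad's plate at about (322,205) and its grip bar at (290,243). The gear head is at (241,174), the yellow grip at (240,147) and the reel at (237,240). In the side view the foot is at about (249,250).

```bash
cat > h.py <<'E'
import numpy as np,cv2
def ray(s,u,v,z):
    M=s["camera_from_world"];R=M[:3,:3];c=-R.T@M[:3,3]
    d=R.T@np.array([(u-s["cx"])/s["fx"],-(v-s["cy"])/s["fy"],-1.])
    return c+d*(z-c[2])/d[2]
def proj(s,p):
    q=s["camera_from_world"][:3]@np.append(p,1.)
    return s["cx"]-s["fx"]*q[0]/q[2], s["cy"]+s["fy"]*q[1]/q[2]
def mask(s,lo,hi,box=None):
    m=cv2.inRange(cv2.cvtColor(s["pixels"],cv2.COLOR_BGR2HSV),lo,hi)
    if box:
        k=np.zeros_like(m);x0,y0,x1,y1=box;k[y0:y1,x0:x1]=255;m&=k
    return m
E
python3 - <<'E'
import pickle,cv2,numpy as np
from h import *
d=pickle.load(open("s0.pkl","rb"));t,s=d["top"],d["side"]
big=lambda a,b,c,d_,e:cv2.resize(a[b:c,d_:e],None,fx=4,fy=4,interpolation=cv2.INTER_CUBIC)
A=big(t["pixels"],120,260,185,360)
B=big(s["pixels"],170,270,185,325)
cv2.imwrite("pics/tz.png",A);cv2.imwrite("pics/sz.png",B)
m=mask(t,(5,150,120),(18,255,255),(270,160,370,260))
m=cv2.morphologyEx(m,cv2.MORPH_CLOSE,np.ones((3,3)))
c=max(cv2.findContours(m,0,2)[0],key=cv2.contourArea)
f=np.zeros_like(m);cv2.drawContours(f,[c],-1,255,-1)
p=cv2.morphologyEx(f,cv2.MORPH_OPEN,np.ones((21,21)))
M=cv2.findContours(p,0,2)[0][0];rc=cv2.minAreaRect(M);print("plate",rc)
P=[ray(t,*q,12) for q in cv2.boxPoints(cv2.minAreaRect(c))];
ys,xs=np.nonzero(f);W=np.array([ray(t,x,y,12)[:2] for x,y in zip(xs,ys)])
print("wpts",W.mean(0),"plate c",ray(t,*rc[0],12),"all",cv2.minAreaRect(W.astype(np.float32)))
m=mask(t,(20,130,110),(35,255,255),(220,130,260,165));ys,xs=np.nonzero(m);print("knob",xs.mean(),ys.mean(),ray(t,xs.mean(),ys.mean(),264),len(xs))
m=mask(s,(20,130,110),(35,255,255),(215,170,245,210));ys,xs=np.nonzero(m);print("knob side",xs.mean(),ys.mean(),xs.min(),xs.max(),ys.min(),ys.max(),len(xs),ray(s,xs.mean(),ys.mean(),239))
E
```

```text
plate ((322.0, 205.0), (36.0, 34.0), 90.0)
wpts [ 550.58213409 -157.8012431 ] plate c [ 563.54325326 -169.38386945   12.        ] all ((527.7677001953125, -137.986083984375), (99.09703063964844, 198.26748657226562), 49.62604904174805)
knob 241.91304347826087 144.33695652173913 [674.71381167  21.70081789 264.        ] 92
knob side 228.0921985815603 191.15602836879432 224 232 181 209 141 [668.01700651  40.88195377 239.        ]
```

View pics/tz.png

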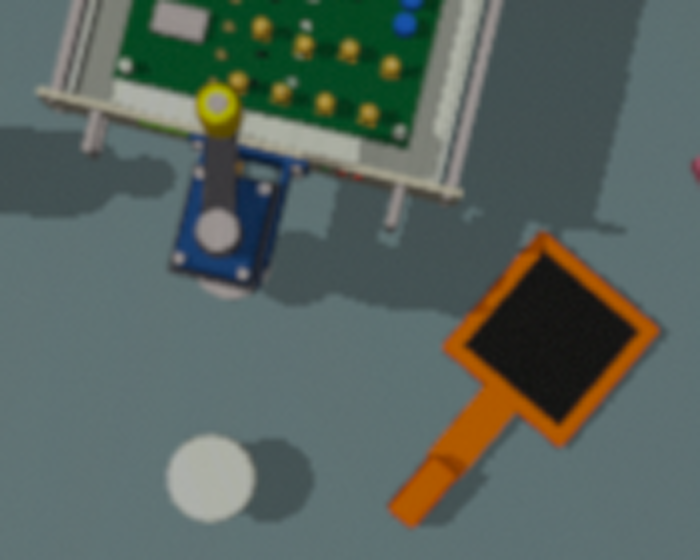

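View pics/sz.png

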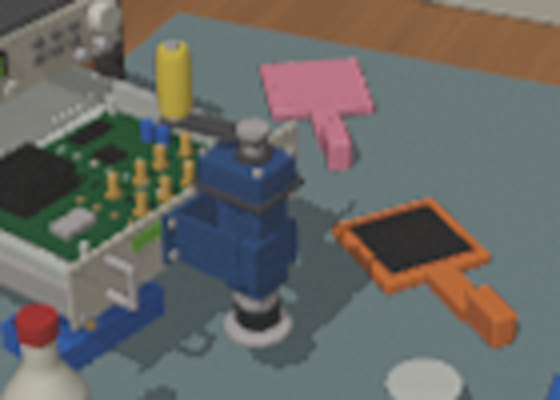

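The crops show the yellow grip's cap at top px (239,146), the hub at (239,178) in the top view and (248,202) in the side view, and the foot at side px (249,251). I'll triangulate these to check the two cameras against each other.

```bash
cat >> h.py <<'E'
def tri(a,ua,b,ub):
    A=[];B=[]
    for s,u in((a,ua),(b,ub)):
        p0,p1=ray(s,*u,0),ray(s,*u,300);d=(p1-p0)/np.linalg.norm(p1-p0)
        Q=np.eye(3)-np.outer(d,d);A.append(Q);B.append(Q@p0)
    A=np.vstack(A);x=np.linalg.lstsq(A,np.hstack(B),rcond=None)[0]
    return x,np.linalg.norm(A@x-np.hstack(B))
E
python3 - <<'E'
import pickle
from h import *
np.set_printoptions(precision=1,suppress=True)
d=pickle.load(open("s0.pkl","rb"));t,s=d["top"],d["side"]
T=lambda x,y:(184.6+x/4,119.6+y/4)
S=lambda x,y:(184.6+x/4,169.6+y/4)
for n,a,b in(("knobtop",(217,103),(174,45)),("hub",(217,231),(252,128)),("c1",(543,234),(432,199)),("c2",(662,328),(490,257)),("c3",(562,446),(388,290)),("c4",(445,347),(334,228)),("bar end",(402,515),(500,325)),("reel",(210,478),(424,380))):
    print(n,*tri(t,T(*a),s,S(*b)))
for n,a,z in(("kn",(217,103),264),("hub",(217,231),215),("barnear",(440,465),30),("barend",(398,512),30),("trayL",(40,92),143),("trayR",(460,192),143),("gh",(180,265),196),("gh2",(255,285),196),("gh3",(207,140),196)):print(n,ray(t,*T(*a),z))
print("foot",ray(s,*S(258,325),40),"hubside",ray(s,*S(252,128),215),"knob side",ray(s,*S(174,45),264))
print("plate",np.mean([ray(t,*T(*a),12) for a in((543,234),(662,328),(562,446),(445,347))],0))
E
```

```text
knobtop [673.   28.1 263.3] 0.43283825073373855
hub [613.5  30.9 213.1] 1.9674934073409993
c1 [ 590.8 -171.7   48.1] 54.644585014176734
c2 [ 550.  -259.4  -59.2] 38.62910681279914
c3 [ 538.1 -165.5  -31.5] 61.90942335937687
c4 [579.3 -91.5  64.3] 33.224892617328564
bar end [456.4 -75.1  17. ] 3.370264111585029
reel [478.6  43.4  45.1] 1.5213829582505625
kn [672.6  27.9 264. ]
hub [612.   30.3 215. ]
barnear [485.6 -99.   30. ]
barend [456.5 -72.9  30. ]
trayL [698.8 135.5 143. ]
trayR [ 642.3 -104.2  143. ]
gh [595.4  51.3 196. ]
gh2 [584.6  10.6 196. ]
gh3 [663.7  37.  196. ]
foot [617.5  24.6  40. ] hubside [613.5  34.1 215. ] knob side [672.7  29.4 264. ]
plate [ 565.4 -171.6   12. ]
```

Run:
```python
import pickle
from h import *
np.set_printoptions(precision=1,suppress=True)
d=pickle.load(open("s0.pkl","rb"));t,s=d["top"],d["side"]
S=lambda x,y:(184.6+x/4,169.6+y/4)
a=np.radians(-13.5);R=np.array([[np.cos(a),np.sin(a)],[-np.sin(a),np.cos(a)]])
for n,q,z in(("rt top",(163,288),26),("rt bot",(163,315),0),("near bot",(75,368),0),("left top",(5,320),26)):
    p=ray(s,*S(*q),z);print(n,p,"rack",R@(p[:2]-[613,30.5]))
m=mask(s,(100,150,60),(130,255,255),(150,215,235,275));cs=cv2.findContours(m,0,2)[0]
for c in cs:
    if cv2.contourArea(c)>20:print(cv2.boundingRect(c))
B=cv2.resize(s["pixels"][215:275,170:270],None,fx=7,fy=7,interpolation=cv2.INTER_CUBIC);cv2.imwrite("pics/ad.png",B)
M=s["camera_from_world"];print("cam",-M[:3,:3].T@M[:3,3])
T=lambda x,y:(184.6+x/4,119.6+y/4)
P=[ray(t,*T(*a),12)[:2] for a in((543,234),(662,328),(562,446),(445,347))];print(np.array(P))
n=[ray(t,*T(*a),30) for a in((427,452),(468,468),(416,525),(388,505))];print(np.array(n),np.mean(n,0))
print([ray(s,*S(*a),30) for a in((468,303),(514,322))])
for b in((258,325),): print("foot bottom rim centre",ray(s,*S(*b),48))
for z in(165,):print("bottle",ray(t,160,153,z))
```

```text
rt top [714.2  -6.7  26. ] rack [107.1 -12.6]
rt bot [715.3  -5.9   0. ] rack [108.  -11.5]
near bot [745.   78.3   0. ] rack [117.2  77.3]
left top [804.7  75.8  26. ] rack [175.9  88.8]
(200, 250, 11, 12)
(210, 241, 16, 16)
cam [210.7 861.5 745.1]
[[ 631.9 -165.4]
 [ 572.4 -240.7]
 [ 497.6 -177. ]
 [ 559.9 -103.1]]
[[ 493.7  -90.9   30. ]
 [ 483.8 -116.4   30. ]
 [ 448.4  -84.    30. ]
 [ 460.8  -66.6   30. ]] [471.7 -89.5  30. ]
[array([485.5, -74.9,  30. ]), array([445.5, -65.3,  30. ])]
foot bottom rim centre [612.9  34.1  48. ]
bottle [671.2 209.3 165. ]
```

View pics/ad.png

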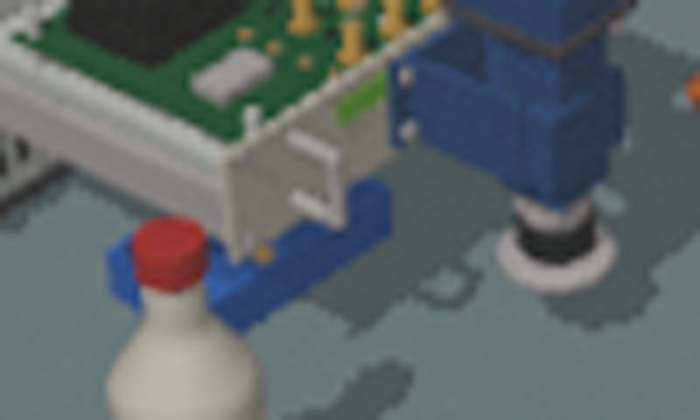

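The blue adapter tray's front edge comes out about 107 mm behind the leg along the rack's +x, so it is clear of the pad. The leg axis is about (613,31). The grip bar is at about (470,-90) with the pad at yaw -40°. Next I move over the bar.

>>> step_arm --pt "0.165 0.246 0" --pt "0.165 0.246 0" --pt "0.165 0.246 0" --pt "0.165 0.246 0" --pt "0.165 0.246 0" --pt "0.165 0.246 0" --pt "0.165 0.246 -0.1" --pt "0.165 0.246 -0.1" --spin '[-0.05,-0.05,-0.05,-0.05,-0.05,-0.047,0,0]' --gripper 1 --squeeze 60

```text
time: 1.1
tool_pos: [405.0, -188.2, 191.0]
tcp_rot: [-180.0, -0.1, -40.0]
ft_force: [1.0, -0.1, -0.3]
finger_gap: 85.6
grip_force: 0.0
```

>>> step_arm --pt "0.165 0.246 -0.1" --pt "0.16 0.245 -0.1" --pt "0 0 -0.2" --pt "0 0 -0.2" --pt "0 0 -0.15" --pt "0 0 -0.1" --pt "0 0 0" --pt "0 0 0" --spin '[0,0,0,0,0,0,0,0]'

```text
time: 2.1
tool_pos: [469.6, -91.8, 22.1]
tcp_rot: [-180.0, -0.0, -39.9]
ft_force: [0.3, 0.9, -0.9]
finger_gap: 85.2
grip_force: 0.0
```

Run:
```python
from bench import r
import cv2
from h import *
t=r.snapshot("top");s=r.snapshot("side")
A=cv2.resize(t["pixels"][170:270,250:370],None,fx=4,fy=4);B=cv2.resize(s["pixels"][170:270,260:380],None,fx=4,fy=4)
cv2.imwrite("pics/g.png",np.vstack([A,B])[:, :][:600] if 0 else cv2.resize(np.hstack([A,B]),(800,333)))
q=r.sense();print(q["tool_pos"],q["joint_pos"])
```

```text
[470.17485161 -91.99931058  22.63056544] [-1.72056382e+01  9.74680961e-01  1.15239535e+02 -6.28675392e-04
  6.36605287e+01  1.12745803e+02]
```

View pics/g.png

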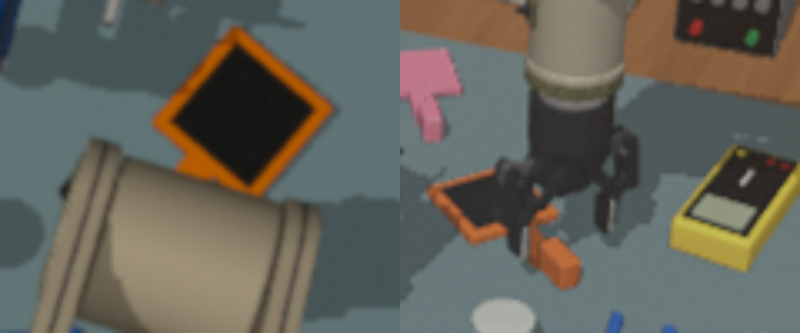

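Run:
```python
import pickle
from h import *
d=pickle.load(open("s0.pkl","rb"));t,s=d["top"],d["side"]
k=lambda p:tuple(round((a-b)*10/3,0)+c for a,b,c in zip(proj(s,p),(260,170),(400,0)))
c=np.array([470,-92,0.]);u=np.array([.64,.77,0])
for z in(15,35):print(z,[k(c+e*43*u+[0,0,z]) for e in(1,-1)])
print("bar top mid",k([470,-90,30]),"bar end top",k([451,-75,30]),"bar start",k([486,-105,30]))
```

```text
15 [(np.float64(520.0), np.float64(271.0)), (np.float64(597.0), np.float64(245.0))]
35 [(np.float64(521.0), np.float64(253.0)), (np.float64(599.0), np.float64(228.0))]
bar top mid (np.float64(560.0), np.float64(246.0)) bar end top (np.float64(574.0), np.float64(260.0)) bar start (np.float64(548.0), np.float64(234.0))
```

The crop shows the bar's top at about (560,250), midway between the finger tips at (520,250) and (605,228), as predicted. Lower and close.

>>> step_arm --pt "0 0.01 -0.08" --pt "0 0 0" --pt "0 0 0" --pt "0 0 0" --pt "0 0 0" --pt "0 0 0" --spin '[0,0,0,0,0,0]' --gripper -1

```text
time: 2.95
tool_pos: [469.5, -89.7, 5.6]
tcp_rot: [-180.0, -0.0, -40.0]
ft_force: [0.6, -0.6, 1.7]
finger_gap: 21.0
grip_force: 59.4
```

>>> step_arm --pt "0 0 0" --pt "0 0 0.065" --pt "0.02 0.005 0" --pt "0.02 0.005 0" --pt "0.02 0.005 0" --pt "0.02 0.005 0" --pt "0.02 0.005 0" --pt "0.02 0.005 0" --spin '[0,0,0.059,0.059,0.059,0.059,0.059,0.059]' --squeeze 100

```text
time: 3.95
tool_pos: [492.9, -83.6, 18.6]
tcp_rot: [-180.0, 0.0, 24.1]
ft_force: [0.1, 0.4, -2.4]
finger_gap: 20.3
grip_force: 97.7
```

>>> step_arm --pt "0.02 0.005 0" --pt "0.015 0 0" --pt "0 0 0" --pt "0 0 0" --spin '[0.059,0.059,0,0]'

```text
time: 4.45
tool_pos: [499.9, -82.7, 18.4]
tcp_rot: [-180.0, 0.0, 44.8]
ft_force: [-0.0, 0.3, -2.2]
finger_gap: 19.8
grip_force: 97.8
```

Run:
```python
from bench import r
from h import *
t=r.snapshot("top");s=r.snapshot("side");q=r.sense();print(q["tool_pos"],q["tcp_rot"],q["joint_pos"],q["ft_force"])
A=cv2.resize(t["pixels"][120:240,190:330],None,fx=4,fy=4);B=cv2.resize(s["pixels"][170:290,200:340],None,fx=4,fy=4)
cv2.imwrite("pics/m1.png",cv2.resize(np.hstack([A,B]),(800,343)))
```

```text
[499.94685786 -82.66509506  18.3673476 ] [-1.79990238e+02  7.96125636e-03  4.48466587e+01] [-1.51863229e+01  5.68414553e+00  1.10835942e+02 -2.25828380e-03
  6.34923464e+01  2.99680272e+01] [ 0.93859687  0.13243985 -1.74803359]
```

View pics/m1.png

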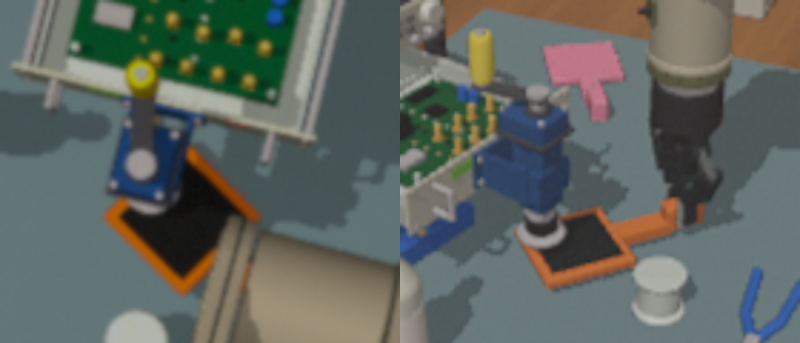

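The top view shows the plate's corners at crop px (105,213), (262,215) and (185,292), with the leg just past its upper left. I'll work out the plate's centre from the corners.

Run:
```python
import pickle
from h import *
t=pickle.load(open("s0.pkl","rb"))["top"]
f=lambda x,y:ray(t,189.8+x/2.857,119.8+y/2.857,25)
L,Rr,B=f(106,213),f(261,215),f(185,291);print(L,Rr,B,(L+Rr)/2)
```

```text
[588.93688904  70.31719737  25.        ] [587.5791061  -65.52837259  25.        ] [520.78385969   0.85997757  25.        ] [588.25799757   2.39441239  25.        ]
```

>>> step_arm --pt "0.06 0.068 0" --pt "0.06 0.067 0" --pt "0 0 0" --pt "0 0 -0.04" --pt "0 0 -0.022" --pt "0 0 0" --pt "0 0 0" --spin '[0,0,0,0,0,0,0]'

```text
time: 5.42
tool_pos: [523.7, -55.7, 5.7]
tcp_rot: [-180.0, 0.0, 45.0]
ft_force: [-2.6, 0.6, 2.0]
finger_gap: 20.1
grip_force: 98.5
```

>>> step_arm --pt "0 0 0" --pt "0 0 0" --pt "0 0 0" --pt "0 0 0" --spin '[0,0,0,0]' --gripper 0.3

```text
time: 5.92
tool_pos: [524.2, -55.7, 5.9]
tcp_rot: [180.0, -0.0, 45.0]
ft_force: [-0.7, -0.3, -0.4]
finger_gap: 55.2
grip_force: 0.0
```

>>> step_arm --pt "0 0 0.1" --pt "0 0 0.2" --pt "0 0 0.3" --pt "-0.1 0 0.3" --pt "-0.2 0 0.3" --pt "-0.2 0 0.2" --pt "0 0 0" --pt "0 0 0" --spin '[0,0,0,0,0,0,0,0]'

```text
time: 6.92
tool_pos: [429.8, -55.7, 277.0]
tcp_rot: [180.0, -0.0, 45.0]
ft_force: [-0.1, -0.4, -1.2]
finger_gap: 55.3
grip_force: 0.0
```

Run:
```python
from bench import r
from h import *
t=r.snapshot("top");s=r.snapshot("side");q=r.sense();print(q["tool_pos"],q["joint_pos"])
A=cv2.resize(t["pixels"][120:240,190:330],None,fx=4,fy=4);B=cv2.resize(s["pixels"][170:290,200:340],None,fx=4,fy=4)
cv2.imwrite("pics/m2.png",cv2.resize(np.hstack([A,B]),(800,343)))
```

```text
[429.471352   -55.50971598 275.52689497] [-1.41566022e+01 -1.98398945e+01  1.06058207e+02  2.07385049e-03
  9.39360862e+01  3.08294089e+01]
```

View pics/m2.png

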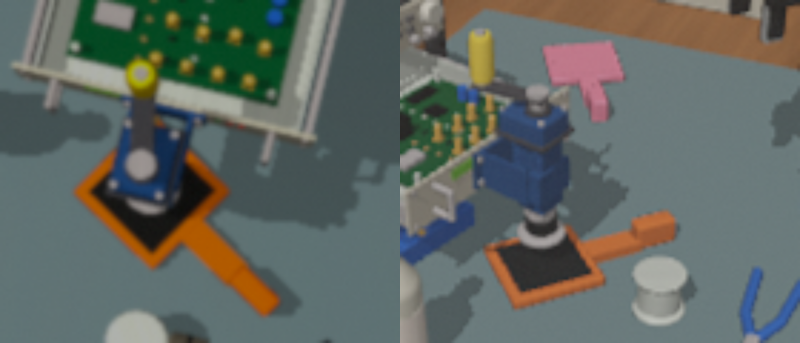

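The plate now lies under the leg, with corners at crop px (75,190), (230,192) and (152,268). I'll compare its centre with the leg axis.

Run:
```python
import pickle
from h import *
d=pickle.load(open("s0.pkl","rb"));t,s=d["top"],d["side"]
f=lambda x,y:ray(t,189.8+x/2.857,119.8+y/2.857,12)[:2]
L,Rr,B=f(76,190),f(229,192),f(152,267);print(L,Rr,B,(L+Rr)/2)
g=lambda x,y,z:ray(s,199.8+(x-400)/2.857,169.8+y/2.857,z)[:2]
print("side",g(487,250,12),g(606,275,12),g(520,301,12),(g(487,250,12)+g(606,275,12))/2)
print("foot", g(542,238,45),"hub top",[ray(t,189.8+141/2.857,119.8+165/2.857,z) for z in(215,218)])
p=[L,Rr,B]
```

```text
[610.18932819  98.0063207 ] [608.8378569 -37.4917263] [542.13932765  30.40148469] [609.51359254  30.2572972 ]
side [672.47528812  42.20180821] [540.87867095  32.29867417] [604.69714609 102.30447948] [606.67697954  37.25024119]
foot [608.92153642  39.92941588] hub top [array([611.57392444,  29.62149188, 215.        ]), array([611.26301997,  29.45910087, 218.        ])]
```

The plate is within about 3 mm of the leg axis in both views. Now I go to the crank grip.

>>> step_arm --pt "0.1 0 0.1" --pt "0.243 0.084 0" --pt "0.243 0.084 0" --pt "0.243 0.084 0" --pt "0.243 0.084 0" --pt "0.143 0.084 0" --pt "0 0 0" --pt "0 0 0" --spin '[0,0,0,0,0,0,0,0]'

```text
time: 8.02
tool_pos: [672.2, 28.3, 295.0]
tcp_rot: [-179.9, 0.1, 45.0]
ft_force: [0.7, -0.1, 0.1]
finger_gap: 55.4
grip_force: 0.0
```

>>> step_arm --pt "0 0 -0.15" --pt "0 0 -0.15" --pt "0 0 -0.05" --pt "0 0 0" --spin '[0,0,0,0]'

```text
time: 8.52
tool_pos: [672.0, 27.9, 227.0]
tcp_rot: [-180.0, 0.0, 45.0]
ft_force: [0.9, -0.4, -0.8]
finger_gap: 55.6
grip_force: 0.0
```

>>> step_arm --pt "0 0 0" --pt "0 0 0" --pt "0 0 0" --pt "0 0 0" --spin '[0,0,0,0]' --gripper -1 --squeeze 40

```text
time: 9.02
tool_pos: [673.1, 28.5, 229.4]
tcp_rot: [179.9, -0.1, 45.0]
ft_force: [-3.4, 1.6, 5.8]
finger_gap: 23.1
grip_force: 38.9
```

Run:
```python
import numpy as np
from bench import r
q=r.sense();print(q["tool_pos"],q["ft_force"],q["finger_gap"])
# clockwise from -2.3deg about (612.3,30.5), R=60
for st in (22.5,15):
    a=np.radians(-2.3-st*np.arange(0,int(360/st)+1)); P=60*np.c_[np.cos(a),np.sin(a)]/200
    print(st);print(np.round(np.diff(P,axis=0),3).tolist())
```

```text
[673.13735989  28.51699738 229.36776831] [-3.43256307  1.59037361  5.83445302] 23.05435508570872
22.5
[[-0.027, -0.114], [-0.069, -0.095], [-0.1, -0.061], [-0.116, -0.018], [-0.114, 0.027], [-0.095, 0.069], [-0.061, 0.1], [-0.018, 0.116], [0.027, 0.114], [0.069, 0.095], [0.1, 0.061], [0.116, 0.018], [0.114, -0.027], [0.095, -0.069], [0.061, -0.1], [0.018, -0.116]]
15
[[-0.013, -0.077], [-0.033, -0.071], [-0.05, -0.06], [-0.064, -0.045], [-0.073, -0.027], [-0.078, -0.007], [-0.077, 0.013], [-0.071, 0.033], [-0.06, 0.05], [-0.045, 0.064], [-0.027, 0.073], [-0.007, 0.078], [0.013, 0.077], [0.033, 0.071], [0.05, 0.06], [0.064, 0.045], [0.073, 0.027], [0.078, 0.007], [0.077, -0.013], [0.071, -0.033], [0.06, -0.05], [0.045, -0.064], [0.027, -0.073], [0.007, -0.078]]
```

>>> step_arm --pt "-0.013 -0.077 0" --pt "-0.033 -0.071 0" --pt "-0.05 -0.06 0" --pt "-0.064 -0.045 0" --pt "-0.073 -0.027 0" --pt "-0.078 -0.007 0" --pt "0 0 0" --spin '[0,0,0,0,0,0,0]'

```text
time: 9.9
tool_pos: [611.0, -28.3, 229.3]
tcp_rot: [179.9, -0.2, 45.0]
ft_force: [-1.3, 4.0, 6.0]
finger_gap: 23.0
grip_force: 39.8
```

Run:
```python
from bench import r
from h import *
q=r.sense();print(q["tool_pos"],q["ft_force"],q["wrist_torque"],q["finger_gap"])
s=r.snapshot("side")
m=mask(s,(20,130,110),(35,255,255),(200,150,300,230));ys,xs=np.nonzero(m);print(xs.mean(),ys.mean(),len(xs))
```

```text
[611.0129013  -28.33951854 229.32894383] [-1.3265943   4.01988323  6.03517886] [0.75040189 0.32091979 0.00159152] 23.00839473991317
240.67021276595744 198.81914893617022 94
```

>>> step_arm --pt "-0.077 0.013 0" --pt "-0.071 0.033 0" --pt "-0.06 0.05 0" --pt "-0.045 0.064 0" --pt "-0.027 0.073 0" --pt "-0.007 0.078 0" --pt "0.013 0.077 0" --pt "0.033 0.071 0" --spin '[0,0,0,0,0,0,0,0]'

```text
time: 10.95
tool_pos: [561.6, 62.3, 229.2]
tcp_rot: [180.0, 0.1, 45.0]
ft_force: [-8.9, -3.8, 11.0]
finger_gap: 23.2
grip_force: 40.6
```

>>> step_arm --pt "0.05 0.06 0" --pt "0.064 0.045 0" --pt "0.073 0.027 0" --pt "0.078 0.007 0" --pt "0.077 -0.013 0" --pt "0.071 -0.033 0" --pt "0.06 -0.05 0" --pt "0.045 -0.064 0" --spin '[0,0,0,0,0,0,0,0]'

```text
time: 11.95
tool_pos: [666.5, 59.6, 229.2]
tcp_rot: [-180.0, -0.1, 45.1]
ft_force: [-9.4, 4.1, 10.6]
finger_gap: 22.8
grip_force: 40.6
```

>>> step_arm --pt "0.027 -0.073 0" --pt "0.007 -0.078 0" --pt "-0.013 -0.077 0" --pt "-0.033 -0.071 0" --pt "-0.05 -0.06 0" --pt "-0.064 -0.045 0" --pt "-0.073 -0.027 0" --pt "0 0 0" --spin '[0,0,0,0,0,0,0,0]'

```text
time: 12.95
tool_pos: [626.6, -26.9, 229.3]
tcp_rot: [179.9, -0.2, 45.0]
ft_force: [-2.2, 5.9, 8.1]
finger_gap: 22.8
grip_force: 40.2
```

>>> step_arm --pt "-0.078 -0.007 0" --pt "-0.077 0.013 0" --spin '[0,0]'

```text
time: 13.2
tool_pos: [597.4, -26.4, 229.4]
tcp_rot: [179.7, -0.3, 45.0]
ft_force: [9.3, 5.1, 3.0]
finger_gap: 23.0
grip_force: 40.1
```

>>> step_arm --pt "-0.071 0.033 0" --pt "-0.06 0.05 0" --spin '[0,0]'

```text
time: 13.45
tool_pos: [570.8, -11.0, 229.4]
tcp_rot: [179.7, -0.1, 45.0]
ft_force: [8.6, -1.3, 4.7]
finger_gap: 22.8
grip_force: 40.1
```

>>> step_arm --pt "-0.045 0.064 0" --pt "-0.027 0.073 0" --spin '[0,0]'

```text
time: 13.7
tool_pos: [555.5, 15.2, 229.7]
tcp_rot: [179.7, 0.0, 44.9]
ft_force: [0.8, -9.4, 8.7]
finger_gap: 22.6
grip_force: 40.6
```

Run:
```python
from bench import r
from h import *
q=r.sense();print(q["tool_pos"],q["ft_force"])
s=r.snapshot("side");cv2.imwrite("pics/w.png",cv2.resize(s["pixels"][170:290,200:340],None,fx=4,fy=4))
```

```text
[555.48416872  15.22828592 229.65310898] [ 0.83111552 -9.35352445  8.71698594]
```

View pics/w.png

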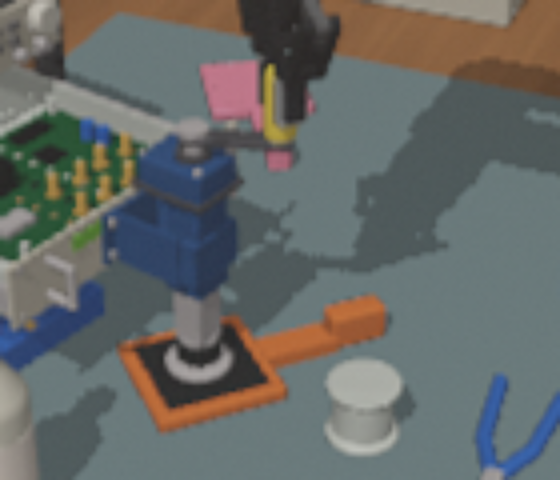

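The foot rests near the middle of the plate, at crop px (200,360), and the tangential force has risen to about 9 N. Four more 15° steps bring it to about 90° past touch.

>>> step_arm --pt "-0.007 0.078 0" --pt "0.013 0.077 0" --spin '[0,0]'

```text
time: 14.0
tool_pos: [555.2, 46.6, 229.9]
tcp_rot: [179.9, 0.2, 44.9]
ft_force: [-11.4, -8.0, 15.6]
finger_gap: 23.1
grip_force: 41.3
```

>>> step_arm --pt "0.033 0.071 0" --pt "0.05 0.06 0" --pt "0 0 0" --pt "0 0 0" --spin '[0,0,0,0]'

```text
time: 14.5
tool_pos: [572.7, 75.8, 230.3]
tcp_rot: [180.0, -0.1, 45.1]
ft_force: [-9.0, 4.2, 16.6]
finger_gap: 23.0
grip_force: 41.3
```

>>> step_arm --pt "0 0 0" --pt "0 0 0" --pt "0 0 0" --pt "0 0 0" --spin '[0,0,0,0]' --gripper 0.3

```text
time: 15.0
tool_pos: [572.3, 74.6, 226.9]
tcp_rot: [-180.0, 0.0, 45.0]
ft_force: [-0.4, 0.0, -0.3]
finger_gap: 55.8
grip_force: 0.0
```

>>> step_arm --pt "0 0 0.1" --pt "0 0 0.2" --pt "0 0 0.2" --pt "-0.2 0 0" --pt "-0.2 0 0" --pt "-0.2 0 0" --pt "0 0 0" --pt "0 0 0" --spin '[0,0,0,0,0,0,0,0]'

```text
time: 16.0
tool_pos: [452.9, 74.7, 328.7]
tcp_rot: [179.9, -0.1, 45.0]
ft_force: [0.8, -1.1, 0.1]
finger_gap: 55.6
grip_force: 0.0
```

Run:
```python
from bench import r
from h import *
t=r.snapshot("top");s=r.snapshot("side")
A=cv2.resize(t["pixels"][120:240,190:330],None,fx=4,fy=4);B=cv2.resize(s["pixels"][170:290,200:340],None,fx=4,fy=4)
cv2.imwrite("pics/e.png",cv2.resize(np.hstack([A,B]),(800,343)))
m=mask(t,(20,130,110),(35,255,255),(190,130,290,230));ys,xs=np.nonzero(m)
p=ray(t,xs.mean(),ys.mean(),255);print(p,np.degrees(np.arctan2(p[1]-30.5,p[0]-612.3)))
```

```text
[635.36205464  19.81270641 255.        ] -24.863696515830714
```

View pics/e.png

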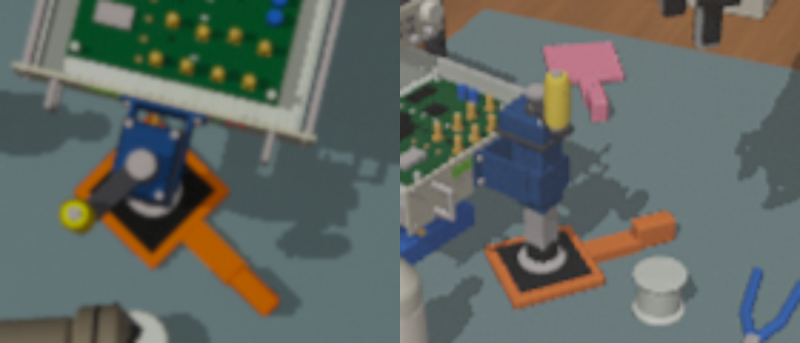

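The crank stands at about 130° with the grip at crop px (75,214). The foot is well within the plate, and the bystanders in these crops look unmoved. That puts it roughly 95° past touch, about 75 N.

```bash
python3 -c "
from bench import r
print(r.hand_in())"
```

```text
the job is handed in; nothing more can be done
None
```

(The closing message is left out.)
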